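# Tip the trial lenses into the disinfecting basin and start it

## Task

Pick up the small wooden lens caddy by its grip and tip it, low over the white unit's open basin and no further than lying on its end, so that its brass flap swings open and all four lenses slide gently out into the basin. Then stand the empty caddy back upright on its black mat and let go of it. Last, press the round key on the unit firmly with a fingertip, without leaning hard on it, to start the unit, and leave the other things on the table where they are.

Things in the scene. Friction and masses are not known exactly. Their poses are not given: they have to be found in the camera images.
- caddy: Loose wooden caddy, 0.3 kg: closed box 96 long (its x), 54 wide (y), 42 high, walls 4, clear top, wooden grip block on top (86 high in all). Origin: centre of the underside, z up. Its -x end is closed only by the brass flap; at the start that end points to world -x within 35 degrees. Four lenses lie inside in two flat stacks of two. Tilt above 95 degrees is turned too far.
- caddy_lip (a point): Middle of the lip at the caddy's open -x end, over which the lenses slide: (-48, 0, 4) mm from the caddy's origin, axes as the caddy's. The lenses start to slide inside when this end is tipped 15 to 20 degrees down; at 45 to 55 degrees all of them push out past the flap, landing up to about 100 mm ahead of the lip.
- caddy_grip (a point): Middle of the caddy's grip block, which is 26 (its x) by 36 (y) by 44 high: 64 mm above the caddy's underside, 22 mm above its top face. Axes as the caddy's.
- caddy_flap (a joint): Angle (rad) of the brass flap (52 wide, 37 high, 3 thick, 15 g) hinged freely along the top edge of the caddy's -x end, 41 mm above its underside: 0 hanging shut while the caddy is upright, grows as its lower edge swings outward, up to 1.5. It falls shut by its own weight when the caddy stands upright.
- lens1: One of four like lenses: flat disc in a dark metal rim, 36 mm across, 6 thick, 14 g, loose inside the caddy at the start. Origin: centre of one face. A fall that takes it over 2.2 m/s (about 0.25 m) is too hard.
- lens2: One of four like lenses: flat disc in a dark metal rim, 36 mm across, 6 thick, 14 g, loose inside the caddy at the start. Origin: centre of one face. A fall that takes it over 2.2 m/s (about 0.25 m) is too hard.
- lens3: One of four like lenses: flat disc in a dark metal rim, 36 mm across, 6 thick, 14 g, loose inside the caddy at the start. Origin: centre of one face. A fall that takes it over 2.2 m/s (about 0.25 m) is too hard.
- lens4: One of four like lenses: flat disc in a dark metal rim, 36 mm across, 6 thick, 14 g, loose inside the caddy at the start. Origin: centre of one face. A fall that takes it over 2.2 m/s (about 0.25 m) is too hard.
- mat: Thin black rubber mat, 150 (x) by 120 (y) by 2 thick, fixed, on which the caddy starts and must end. Origin: centre of the underside (at the table's level).
- unit: White plastic lens disinfecting unit, fixed to the table, 190 (its x) by 250 (its y) by 55 high. Origin: centre of the underside. An open basin at its -y side and a flat control strip with the key along its +y side.
- basin (a point): Centre of the basin's floor, 12 mm above the table, axes as the unit's. The basin is open on top, 165 by 165 inside, its walls 12.5 mm thick (the strip on its +y side 72 mm) rise 43 mm above this point.
- start_key: Round flat black membrane key, 28 mm across, on the unit's control strip, the only key. Origin: middle of its top face, 58.5 mm above the table, facing up. It gives about 1.8 mm in all and registers once a fingertip has pressed it with over 4 N for 0.1 s; over 50 N harms it.
- spectacle_case: Bystander: loose black spectacle case 155 by 58 by 36 high beside the mat. Origin: centre of the underside.
- spectacles: Bystander: loose black spectacles standing folded out, 145 long, 135 wide, 45 high. Origin: under the bridge.
- occluder: Bystander: loose flat black eye paddle lying by the mat, 170 long, 60 wide, 5 high. Origin: on its handle, underside.
- lens_spray: Bystander: loose small glass spray bottle, 36 across, 100 high. Origin: centre of the underside.

How it is judged:
On the way, in this order (a step that is already met when the one before it is completed fails the run):
1. all four lenses are in the basin (x of lens1 in the frame of basin between -0.084 and 0.084 m and y of lens1 in the frame of basin between -0.084 and 0.084 m and z of lens1 in the frame of basin between -0.01 and 0.04 m and x of lens2 in the frame of basin between -0.084 and 0.084 m and y of lens2 in the frame of basin between -0.084 and 0.084 m and z of lens2 in the frame of basin between -0.01 and 0.04 m and x of lens3 in the frame of basin between -0.084 and 0.084 m and y of lens3 in the frame of basin between -0.084 and 0.084 m and z of lens3 in the frame of basin between -0.01 and 0.04 m and x of lens4 in the frame of basin between -0.084 and 0.084 m and y of lens4 in the frame of basin between -0.084 and 0.084 m and z of lens4 in the frame of basin between -0.01 and 0.04 m), for 0.2 s.
2. the caddy stands upright on its mat, released, its flap shut, with the lenses in the basin (all of step 1 and horizontal distance between caddy and mat below 0.05 m and angle between caddy's own z axis and vertical below 0.1 rad and height (world z) of caddy below 0.01 m and value of joint caddy_flap below 0.15 rad and contact force between caddy and the fingers below 0.1 N), for 0.2 s.
3. the round key is pressed with over 4 N (contact force between start_key and the fingers above 4 N), for 0.1 s.
At the end, for the whole second after the job is handed in: All four lenses lie at rest in the basin (centres within 84 mm of its middle along each side, under 40 mm above its floor); the empty caddy stands at rest on its mat, upright within 6 degrees, centre within 50 mm of the mat's, flap below 0.15 rad (all of step 1 and horizontal distance between caddy and mat below 0.05 m and angle between caddy's own z axis and vertical below 0.1 rad and height (world z) of caddy below 0.01 m and value of joint caddy_flap below 0.15 rad and linear speed of caddy below 0.02 m/s and linear speed of each of lens1, lens2, lens3, lens4 below 0.03 m/s); the robot touches nothing.
It fails at once if the caddy is turned more than 95 degrees (angle between caddy's own z axis and vertical above 1.66 rad).
It fails at once if a lens falls hard (over 2.2 m/s) (linear speed of any of lens1, lens2, lens3, lens4 above 2.2 m/s).
It fails at once if the key is pressed with more than 50 N (contact force between start_key and anything else above 50 N).
It fails at once if a bystander is moved more than 30 mm (distance of any of spectacle_case, spectacles, occluder, lens_spray from where it was at the start of the episode above 0.03 m).
It also fails if it takes over 67 s, if anything falls off the work surface, if the arm or the gripper's body presses on something with over 40 N, if the wrist force passes 120 N, or if a joint passes its speed limit or range.

## Robot

A 6-joint arm with a two-finger parallel gripper is mounted at the origin on the work surface. World frame = base frame: x ahead of the robot, y to its left, z up, the work surface at z = 0. Lengths are in m, angles in rad, forces in N, time in s.
With the tool pointing down it reaches from about 0.25 to 0.775 m from the base axis. Payload 4 kg.
Tool frame: the origin (TCP) lies at the very end of the fingers, on their centre line; the grasp point (between the pads) lies 19 mm behind it; x points along the fingers, z is the direction in which the jaws open and shut, and the axes are right-handed (so a half turn about x gives the same grasp; the last joint's range is limited). The gripper opens to 94 mm and grips with 3 to 60 N. Pads are 16 mm wide; open, the fingers measure 119 mm over their backs; the gripper's body (75 mm by 177 mm) begins 78 mm behind the grasp point.
Start: joints at [1.105, 0.087, 1.371, -0, 1.684, -0.103], TCP at [0.195, 0.514, 0.206] pointing down, gripper open.
Joint ranges: [-3.1, 3.1], [-0.76, 2.03], [0.27, 2.55], [-1.08, 4.22], [0.17, 2.65], [-2.57, 2.57]. Speed limits (rad/s): [2.79, 2.79, 3.14, 3.14, 3.14, 3.14].

## Interface

Orientations are given as a unit quaternion [x, y, z, w].
In Python, from plant import ctrl, viewer, order gives the robot as it stands.
- The arm moves only by the shell command python3 -m pendant 'ROWS' [FORCE]. ROWS is text: rows parted by semicolons, each of 7 numbers parted by spaces: the shift along the tool's x, y, z normalised to -1 to 1, where 1 is 0.04 m, then the turn, a rotation vector about the tool's x, y, z normalised to -1 to 1, where 1 is 5 degrees, then the gripper's target within -1 to 1 (shut at 1, half-way at 0, fully open at -1). In form: dx dy dz rx ry rz hand; .... A call has 1 to 5 rows; each row shifts and turns the pose as measured when the row begins, along the tool's axes as they then stand; what a row does not reach is not made up. A row lasts 1/10 s, in which the tool goes at most 50 mm and 8.59 degrees, less where a joint would pass 70% of its speed; a pose out of reach is approached as far as the arm can. A call with a number of a shift or a turn outside -1 to 1 is refused whole. A call with a gripper value outside its range is refused whole. The fingers move at their own pace and stop on an object; FORCE is the grip in N (left out, the last holds). Time passes only in rows, so rows that do not move let the fingers close. It gives the time, the measured TCP pose, the force and the opening at its end, in the units of the state.
- ctrl.state(): the state, without advancing time (a new reading comes with each control period).
- viewer.capture(name): name is "side" or "top"; returns a dict with "img" (384x512x3 uint8, blue, green, red), "fx", "fy", "cx", "cy" (pixels), "k1" (the pictures are not rectified: a ray, as slopes to the right and down, at radius r is drawn at 1 + k1 r^2 times it, then the intrinsics apply), "T" (4x4, takes a point from camera to world coordinates). Camera axes: x right, y up, looking along -z (the intrinsics and any distortion apply to the point x, -y, -z); pixel columns grow to the right and rows downward; lengths in m; the calibration is good to about 2 mm. A picture is of the moment at which its call begins. There is no depth.
- order.close_job(): hands the job in, once; it reports no verdict.
The state is a dict: "time_s": time; "joints": joint angles; "qd": joint speeds; "effort": joint torques, N m; "tcp_pos": TCP position; "tool_rot": TCP orientation; "contact_force": force on the tool from outside, world axes, zero at the start; "ft_torque": the same for the moment, N m; "grip_width": finger opening in m.
Only numpy, scipy, OpenCV 4.12 (cv2) and the standard library are available. Lean on these libraries where they do the work, as an engineer would, in place of code of your own. Each camera call takes 0.05 s, during which the arm holds its last target. There are 200 camera calls.

## Working session

There is one attempt and no reset: what is moved stays moved. The work goes in short steps, Python scripts to look and compute and a shell command to move; the robot and the scene stay as the last step left them, time stands still between calls to the robot, and variables do not carry over. Pictures are saved under pics/ and viewed, about 8 in all and at most 12, crops included, and the job is handed in when it is done.

```bash
ls; mkdir -p pics
python3 - <<'E'
from plant import ctrl,viewer,order
import cv2,json
import numpy as np
for n in ("top","side"):
    c=viewer.capture(n); cv2.imwrite(f"pics/{n}0.png",c["img"])
    print(n,c["fx"],c["fy"],c["cx"],c["cy"],c["k1"]);print(np.round(c["T"],4).tolist())
s=ctrl.state();print({k:np.round(v,4).tolist() for k,v in s.items()})
E
```

```text
pics
top 402.31905296324703 402.31905296324703 258.50488089020166 184.76501896238995 -0.004454210679552757
[[-0.0165, 0.9975, -0.0691, 0.5155], [-0.9997, -0.0178, -0.0193, -0.0001], [-0.0205, 0.0687, 0.9974, 0.9407], [0.0, 0.0, 0.0, 1.0]]
side 393.8231444466108 393.8231444466108 257.60039081470495 192.71683775270253 -0.07117680978429693
[[-0.9324, 0.2422, -0.2682, 0.3197], [-0.3613, -0.6138, 0.702, 0.638], [0.0054, 0.7514, 0.6598, 0.6636], [0.0, 0.0, 0.0, 1.0]]
{'time_s': 0.1, 'joints': [1.1049, 0.0879, 1.3721, -0.0, 1.6836, -0.1031], 'qd': [0.0, 0.0011, -0.0055, -0.0012, 0.0013, -0.0003], 'effort': [0.002, -34.1254, -30.3303, 0.072, 0.0304, -0.0001], 'tcp_pos': [0.195, 0.5137, 0.2044], 'tool_rot': [-0.4019, 0.5826, 0.4012, 0.5814], 'contact_force': [0.8451, -0.7148, 0.9637], 'ft_torque': [-0.0068, -0.0073, -0.0352], 'grip_width': 0.094}
```

View pics/top0.png

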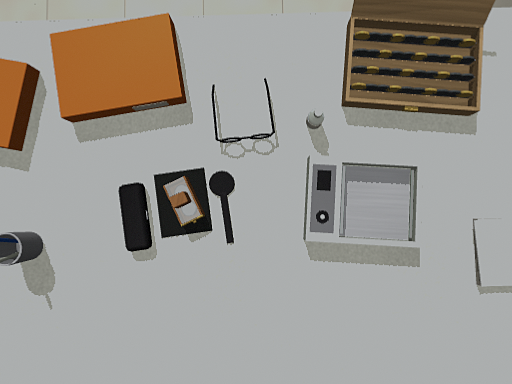

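View pics/side0.png

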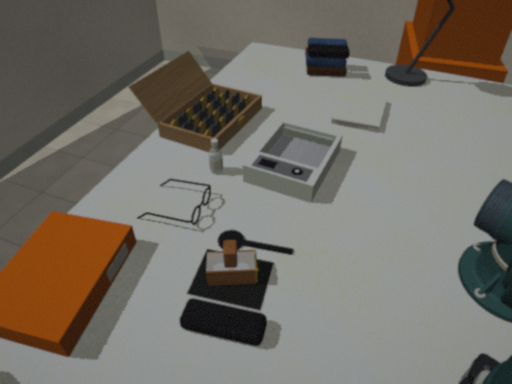

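Top view (image right = −y, down = −x): caddy at about (183,201) on the mat, its flap end pointing down-right to about (194,220). Case at (135,216), paddle (222,183)–(230,242), unit (362,203) with the key at (322,216). Next I'll enlarge these for corner measuring.

```bash
cat > h.py <<'E'
import numpy as np,cv2
from scipy.spatial.transform import Rotation as R
from plant import ctrl,viewer,order
def ray(c,u,v):
    d=np.array([(u-c["cx"])/c["fx"],(v-c["cy"])/c["fy"]]); s=d.copy()
    for _ in range(20): s=d/(1+c["k1"]*(s@s))
    T=np.array(c["T"]); return T[:3,3],T[:3,:3]@np.array([s[0],-s[1],-1])
def at(c,u,v,z):
    o,d=ray(c,u,v); return o+d*(z-o[2])/d[2]
def proj(c,p):
    T=np.array(c["T"]); q=(np.atleast_2d(p)-T[:3,3])@T[:3,:3]; s=np.c_[q[:,0]/-q[:,2],-q[:,1]/-q[:,2]]
    s=s*(1+c["k1"]*(s**2).sum(1,keepdims=True)); return s*c["fx"]+[c["cx"],c["cy"]]
E
python3 - <<'E'
import cv2,numpy as np
a=cv2.imread("pics/top0.png");b=cv2.imread("pics/side0.png")
A=cv2.resize(a[160:245,145:240],None,fx=6,fy=6,interpolation=2)
cv2.imwrite("pics/c1.png",A)
B=cv2.resize(a[145:255,295:425],None,fx=6,fy=5,interpolation=2)
cv2.imwrite("pics/c2.png",cv2.resize(a[150:255,295:425],None,fx=5,fy=5,interpolation=2))
E
```

```text
(no output)
```

View pics/c1.png

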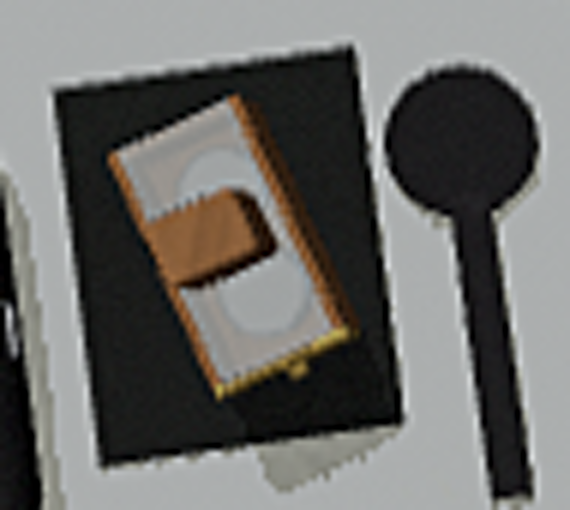

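View pics/c2.png

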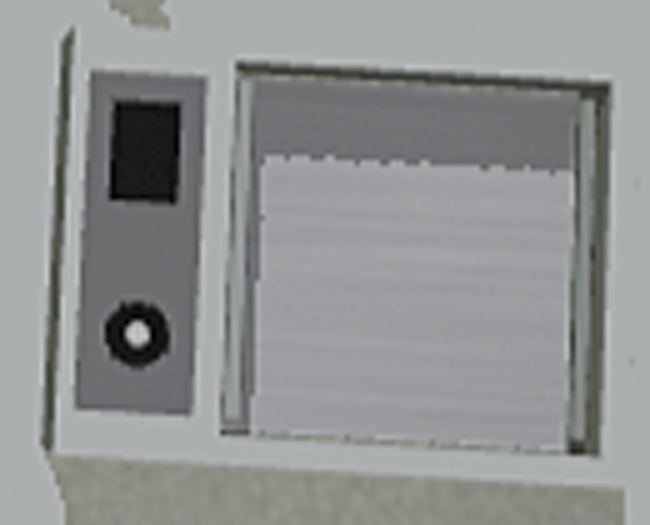

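Crop 1: caddy top-face corners at about (107,157) and (220,395), flap along (220,395)–(350,332), paddle handle about 25 mm right of the mat. Crop 2: basin hole corners (237,62), (612,82), (600,455), (222,433), key centre (137,333).

Run:
```python
from h import *
c=viewer.capture("top"); cs=viewer.capture("side")
f1=lambda X,Y:((X+.5)/6-.5+145,(Y+.5)/6-.5+160)
f2=lambda X,Y:((X+.5)/5-.5+295,(Y+.5)/5-.5+150)
P=lambda f,pts,z:np.array([at(c,*f(*p),z) for p in pts])
m=P(f1,[(55,90),(352,47),(403,422),(103,465)],.002);print("mat",m.mean(0),np.linalg.norm(np.diff(m,axis=0),axis=1)); mc=m.mean(0)
t=P(f1,[(107,157),(220,395)],.044);d=t[0]-t[1];L=np.linalg.norm(d);yaw=np.arctan2(d[1],d[0]);print("top edge",L,np.degrees(yaw))
ex=d/L;ey=np.array([-ex[1],ex[0],0])
cc=t.mean(0)-ey*.027;print("caddy c",cc)
g=P(f1,[(147,222),(228,190),(258,253),(182,287)],.088);print("grip top",g[[0,3]],np.linalg.norm(g[0]-g[3]))
b=P(f2,[(237,62),(612,82),(600,455),(222,433)],.055);print("basin",b.mean(0),np.linalg.norm(np.diff(b,axis=0),axis=1)); e=b[1]-b[2];print("unit yaw",np.degrees(np.arctan2(e[1],e[0])))
print("key",P(f2,[(137,333)],.0585))
k=P(f1,[(455,210),(495,495),(533,495),(385,140)],.003);print("paddle",k)
Rz=R.from_euler('z',yaw).as_matrix();o=np.array([cc[0],cc[1],.002])
def pts(): 
    B=[[x,y,z] for z in (0,.042) for x,y in ((.048,.027),(-.048,.027),(-.048,-.027),(.048,-.027))]
    G=[[x,y,.086] for x,y in ((.013,.018),(-.013,.018),(-.013,-.018),(.013,-.018))]
    return np.array(B+G)@Rz.T+o
out=[]
for C,(x0,y0),(x1,y1) in ((c,(145,160),(240,245)),(cs,(180,225),(285,310))):
    im=cv2.resize(C["img"][y0:y1,x0:x1],None,fx=5,fy=5,interpolation=2)
    q=(proj(C,pts())-[x0,y0]+.5)*5
    for i in (0,4,8): cv2.polylines(im,[q[i:i+4].astype(int).reshape(-1,1,2)],1,((0,255,0),(255,0,255),(255,255,0))[i//4],1)
    out.append(cv2.resize(im,(400,400)))
cv2.imwrite("pics/o1.png",np.hstack(out))
```

```text
mat [0.54306065 0.19651783 0.002     ] [0.11806022 0.14779429 0.11791287]
top edge 0.09880567691411356 25.275068261453104
caddy c [0.54610517 0.18755804 0.044     ]
grip top [[0.55273055 0.20734124 0.088     ]
 [0.52947201 0.19490387 0.088     ]] 0.026375138614853445
basin [ 0.53663063 -0.24412206  0.055     ] [0.16439858 0.16309173 0.16369367]
unit yaw -4.29322980866686
key [[ 0.50545142 -0.12033     0.0585    ]]
paddle [[0.55903956 0.10743815 0.003     ]
 [0.44859615 0.09305744 0.003     ]
 [0.44837722 0.07835685 0.003     ]
 [0.58687434 0.13456391 0.003     ]]
```

View pics/o1.png

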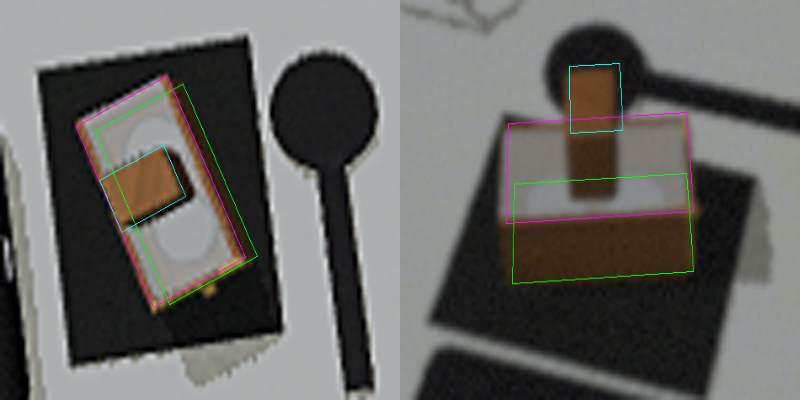

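```bash
cat >> h.py <<'E'
def tool(yaw,tilt=0,s=1):
    """tool rotation for caddy yaw (deg), tipped tilt deg toward its -x; columns x,y,z"""
    y=np.radians(yaw); x=np.array([0,0,-1.]); z=s*np.array([-np.sin(y),np.cos(y),0])
    M=np.c_[x,np.cross(z,x),z]
    return R.from_rotvec(np.radians(-tilt)*np.array([-np.sin(y),np.cos(y),0]))*R.from_matrix(M)
def need(p,Rt):
    s=ctrl.state(); R0=R.from_quat(s["tool_rot"]); p0=np.array(s["tcp_pos"])
    d=R0.inv().apply(np.array(p)-p0)/.04; w=(R0.inv()*Rt).as_rotvec()/np.radians(5)
    print("t",s["time_s"],"tcp",np.round(p0,4),"F",np.round(s["contact_force"],1),"w",s["grip_width"],"j",np.round(s["joints"],2))
    print("shift units",np.round(d,2),"turn units",np.round(w,2))
E
python3 - <<'E'
from h import *
print(R.from_quat(ctrl.state()["tool_rot"]).as_matrix().round(3))
for s in (1,-1): need([.545,.1885,.14],tool(25.3,0,s))
E
```

```text
[[-0.001 -0.935  0.355]
 [-0.001  0.355  0.935]
 [-1.     0.    -0.001]]
t 0.2 tcp [0.195  0.5139 0.2047] F [-0.1  0.1  0.1] w 0.09397077057685554 j [ 1.1   0.09  1.37 -0.    1.68 -0.1 ]
shift units [  1.62 -11.07  -4.5 ] turn units [-9.22 -0.01 -0.01]
t 0.2 tcp [0.195  0.5139 0.2047] F [-0.1  0.1  0.1] w 0.09397077057685554 j [ 1.1   0.09  1.37 -0.    1.68 -0.1 ]
shift units [  1.62 -11.07  -4.5 ] turn units [ 2.678e+01 -1.000e-02  2.000e-02]
```

```bash
python3 -m pendant '0 -0.5 -0.2 -0.5 0 0 -1;0 -1 -0.4 -1 0 0 -1;0 -1 -0.4 -1 0 0 -1;0 -1 -0.4 -1 0 0 -1;0 -1 -0.4 -1 0 0 -1' >/dev/null; python3 -m pendant '0 -1 -0.4 -1 0 0 -1;0 -1 -0.4 -1 0 0 -1;0 -1 -0.2 -1 0 0 -1;0 -0.8 0 -1 0 0 -1;0 0 0 0 0 0 -1'
python3 -c "
from h import *
need([.545,.1885,.14],tool(25.3))"
```

```text
time_s: 1.2
tcp_pos: [0.5194, 0.3894, 0.1997]
tool_rot: [-0.591, 0.389, 0.593, 0.384]
contact_force: [-0.1, 0.4, 1.0]
grip_width: 0.0942
t 1.2 tcp [0.5194 0.3894 0.1997] F [-0.1  0.4  1. ] w 0.09421513025011613 j [ 0.56  0.32  1.11 -0.    1.72 -1.43]
shift units [ 1.51  1.42 -4.85] turn units [-0.32 -0.02 -0.07]
```

```bash
python3 -m pendant '0 0.2 -0.9 -0.1 0 0 -1;0.3 0.3 -1 -0.1 0 0 -1;0.4 0.3 -1 -0.1 0 0 -1;0.4 0.3 -1 0 0 0 -1;0.4 0.3 -0.9 0 0 0 -1'; python3 -m pendant '0 0 0 0 0 0 -1'>/dev/null
python3 -c "
from h import *
need([.545,.1885,.051],tool(25.3))"
```

```text
time_s: 1.7
tcp_pos: [0.5472, 0.1914, 0.1386]
tool_rot: [-0.598, 0.378, 0.599, 0.375]
contact_force: [0.8, 0.2, 1.1]
grip_width: 0.0937
t 1.8 tcp [0.5453 0.187  0.1357] F [-0.7  0.7  0.5] w 0.09401286717855582 j [ 0.23  0.18  1.41 -0.    1.57 -1.78]
shift units [ 2.12 -0.03  0.04] turn units [ 0.01  0.   -0.12]
```

```bash
python3 -m pendant '0.6 0 0.03 0 0 -0.1 -1;0.6 0 0 0 0 0 -1;0.5 0 0 0 0 0 -1;0.3 0 0 0 0 0 -1;0 0 0 0 0 0 -1'>/dev/null
python3 -c "
from h import *
need([.545,.1885,.051],tool(25.3))
cv2.imwrite('pics/s1.png',cv2.resize(viewer.capture('side')['img'][170:330,150:330],None,fx=4,fy=3.5))"
```

```text
t 2.3 tcp [0.5426 0.1917 0.0565] F [ 0.8  0.7 -0.2] w 0.09391644205432598 j [ 0.24  0.22  1.53  0.    1.4  -1.77]
shift units [ 0.14 -0.02 -0.1 ] turn units [-0.02  0.03  0.04]
```

View pics/s1.png

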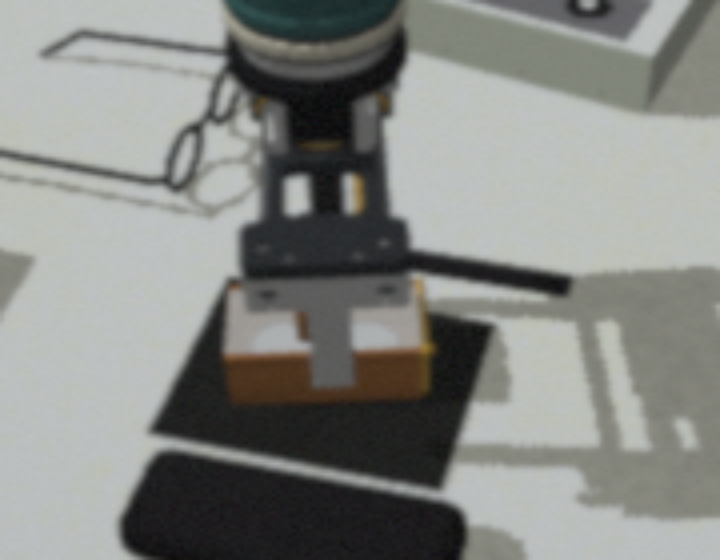

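The fingers straddle the grip block, with the near finger at x≈333 against the box middle at x≈328, so it is centred. Closing.

```bash
python3 -m pendant '0.1 0 -0.1 0 0 0 -0.3;0 0 0 0 0 0 0.2;0 0 0 0 0 0 0.6;0 0 0 0 0 0 1;0 0 0 0 0 0 1' 20 >/dev/null;python3 -m pendant '0 0 0 0 0 0 1;0 0 0 0 0 0 1;0 0 0 0 0 0 1;0 0 0 0 0 0 1;0 0 0 0 0 0 1' 58
python3 -c "
from h import *
need([.545,.1885,.051],tool(25.3))"
```

```text
time_s: 3.35
tcp_pos: [0.5486, 0.1894, 0.059]
tool_rot: [0.6, -0.374, -0.594, -0.383]
contact_force: [-0.3, -0.9, -0.0]
grip_width: 0.0356
t 3.35 tcp [0.5486 0.1894 0.059 ] F [-0.3 -0.9 -0. ] w 0.035562212328061435 j [ 0.23  0.22  1.52  0.    1.39 -1.78]
shift units [0.2  0.09 0.02] turn units [-0.02  0.01  0.17]
```

Gripped at 35.6 mm, matching the 36 mm block. Next: lift, then sweep around to the basin.

```bash
python3 -m pendant '-0.2 0 0 0 0 0 1;-0.4 0 0 0 0 0 1;-0.6 0 0 0 0 0 1;-0.6 0 0 0 0 0 1;-0.6 0 0 0 0 0 1'|tail -2;python3 -m pendant '-0.2 0 -0.2 0.15 0 0 1;0 0 -0.4 0.3 0 0 1;0 0 -0.7 0.55 0 0 1;0 0 -0.7 0.55 0 0 1;0 0 -0.7 0.55 0 0 1'|tail -2;python3 -m pendant '0 0 -0.7 0.55 0 0 1;0 0 -0.7 0.55 0 0 1;0 0 -0.7 0.55 0 0 1;0 0 -0.7 0.55 0 0 1;0 0 -0.7 0.55 0 0 1'|tail -1;python3 -m pendant '0 0 -0.7 0.55 0 0 1;0 0 -0.7 0.55 0 0 1;0 0 -0.5 0.5 0 0 1;0 0 -0.2 0.3 0 0 1;0 0 0 0 0 0 1'|tail -1
python3 -c "
from h import *
need([.576,-.257,.142],tool(-18))"
```

```text
contact_force: [0.8, 0.1, -4.9]
grip_width: 0.0354
contact_force: [-0.0, -0.4, -4.8]
grip_width: 0.036
grip_width: 0.0355
grip_width: 0.036
t 5.35 tcp [ 0.5849 -0.1646  0.1274] F [-0.   0.2 -3.6] w 0.036027435573200976 j [-0.36  0.28  1.3  -0.02  1.61 -1.73]
shift units [-0.36 -0.22 -2.31] turn units [ 1.33 -0.11 -0.57]
```

```bash
python3 -m pendant '-0.4 0 -0.2 0.2 0 0 1;-0.2 0 -0.6 0.4 0 0 1;0 -0.1 -0.7 0.4 0 0 1;0 -0.1 -0.6 0.3 0 0 1;0 0 -0.2 0 0 0 1'|tail -2;python3 -m pendant '0 0 0 0 0 0 1;0 0 0 0 0 0 1'|tail -1
python3 -c "
from h import *
need([.576,-.257,.142],tool(-18))
cv2.imwrite('pics/s2.png',cv2.resize(viewer.capture('side')['img'][60:240,180:400],None,fx=3.5,fy=3.3))"
```

```text
contact_force: [-0.5, 0.3, -3.8]
grip_width: 0.0357
grip_width: 0.0353
t 6.05 tcp [ 0.5698 -0.2507  0.146 ] F [ 0.1  0.2 -4.4] w 0.03525977696807353 j [-0.5   0.31  1.23 -0.02  1.66 -1.76]
shift units [ 0.09 -0.2  -0.1 ] turn units [ 0.1  -0.06 -0.68]
```

View pics/s2.png

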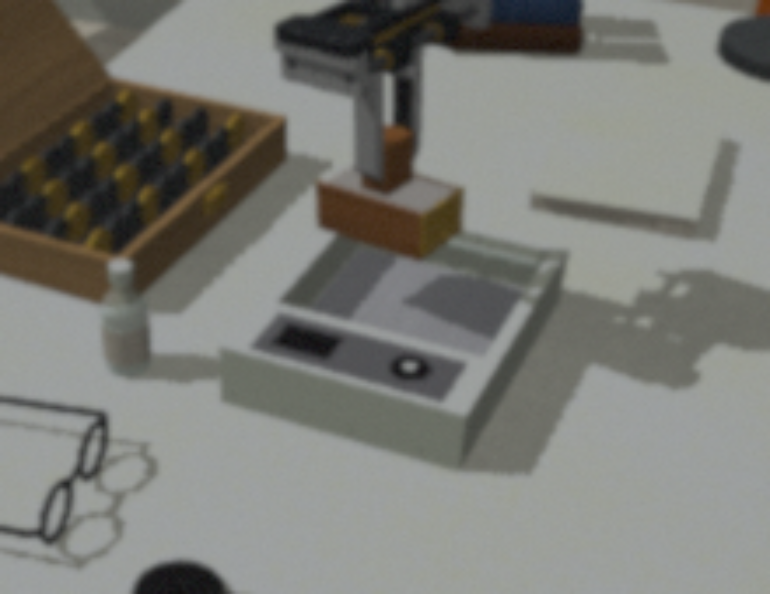

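The caddy (centre about (390,205)) is held level above the basin with the flap end (445,220) facing the robot. Tipping in stages.

```bash
python3 -m pendant '0 -0.1 0 0 0 -0.6 1;0 -0.1 0 0 0 -0.8 1;0 0 0 0 0 -0.8 1;0 0 0 0 0 -0.8 1;0 0 0 0 0 -0.8 1'|tail -1;python3 -m pendant '0 0 0 0 0 -0.6 1;0 0 0 0 0 -0.6 1;0 0 0 0 0 -0.6 1;0 0 0 0 0 0 1;0 0 0 0 0 0 1'|tail -1
python3 -c "
from h import *
need([.576,-.257,.142],tool(-18,55))"
```

```text
grip_width: 0.0355
grip_width: 0.0356
t 7.1 tcp [ 0.5756 -0.2347  0.1412] F [-0.8  0.2 -3.7] w 0.035550695161737214 j [-0.54 -0.04  1.69  0.12  1.07 -1.86]
shift units [ 0.05 -0.16 -0.53] turn units [ 0.26  0.25 -6.06]
```

```bash
python3 -m pendant '0 0 -0.2 0.1 0.1 -0.4 1;0 0 -0.2 0.1 0.1 -0.5 1;0 0 -0.1 0 0 -0.5 1;0 0 0 0 0 -0.5 1;0 0 0 0 0 -0.5 1'|tail -1;python3 -m pendant '0 0 0 0 0 -0.5 1;0 0 0 0 0 -0.5 1;0 0 0 0 0 -0.5 1;0 0 0 0 0 0 1;0 0 0 0 0 0 1'|tail -1
python3 -c "
from h import *
need([.576,-.257,.142],tool(-18,55))
cv2.imwrite('pics/s3.png',cv2.resize(viewer.capture('side')['img'][60:240,180:400],None,fx=3.5,fy=3.3))"
```

```text
grip_width: 0.0354
grip_width: 0.0358
t 8.1 tcp [ 0.575  -0.2498  0.1447] F [ 0.  -0.1 -3. ] w 0.03575730684267735 j [-0.63 -0.2   1.97  0.38  0.66 -2.12]
shift units [ 0.1  -0.01 -0.17] turn units [ 0.19  0.15 -2.14]
```

View pics/s3.png

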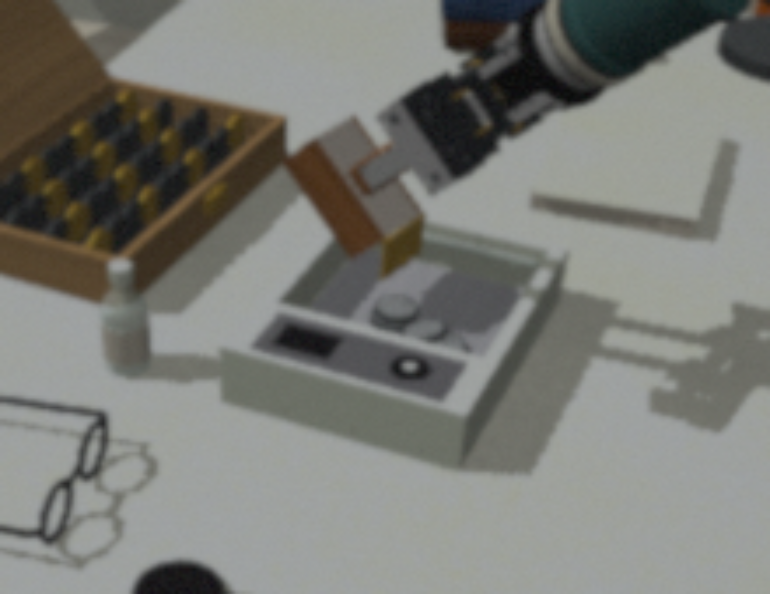

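At 44° tilt, lenses already lie in the basin (near (397,305), (430,328) and (465,345)); the caddy is firmly held. I'll tip further so the rest come out.

```bash
python3 -m pendant '0 0 -0.1 0 0 -0.5 1;0 0 -0.1 0 0 -0.5 1;0 0 0 0 0 -0.5 1;0 0 0 0 0 -0.5 1;0 0 0 0 0 -0.5 1'|tail -1;python3 -m pendant '0 0 0 0 0 -0.3 1;0 0 0 0 0 0 1;0 0 0 0 0 0 1;0 0 0 0 0 0 1;0 0 0 0 0 0 1'|tail -1
python3 -c "
from h import *
need([.576,-.257,.142],tool(-18,57))
a=cv2.resize(viewer.capture('side')['img'][100:200,230:360],None,fx=4,fy=4);b=cv2.resize(viewer.capture('top')['img'][150:255,295:425],None,fx=3,fy=3.81)[:400]
cv2.imwrite('pics/s4.png',cv2.resize(np.hstack([a,b]),(800,355)))"
```

```text
grip_width: 0.0358
grip_width: 0.0356
t 9.15 tcp [ 0.5828 -0.2521  0.1611] F [ 0.1 -0.7 -3. ] w 0.03562732737561379 j [-0.66 -0.26  2.12  0.83  0.42 -2.56]
shift units [ 0.15  0.47 -0.16] turn units [0.24 0.07 0.24]
```

View pics/s4.png

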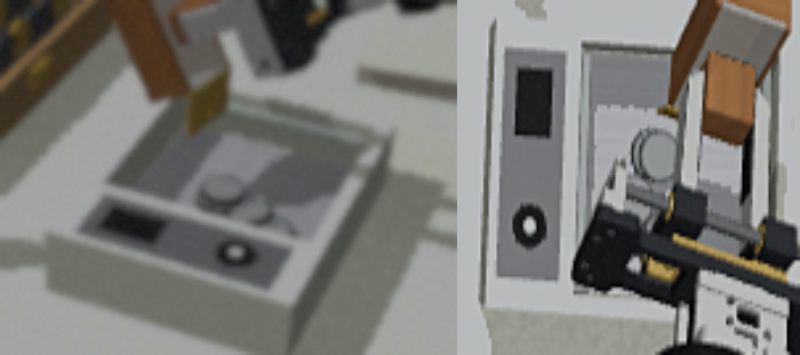

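The top view shows a lens pair at (655,155); the others are hidden by the gripper. I'll right the caddy and look at the basin from clear of it before placing it.

```bash
python3 -m pendant '-0.2 0 0 0 0 0.5 1;-0.2 0 0 0 0 0.8 1;0 0 0 0 0 1 1;0 0 0 0 0 1 1;0 0 0 0 0 1 1'|tail -1;python3 -m pendant '0 0 0 0 0 1 1;0 0 0 0 0 1 1;0 0 0 0 0 1 1;0 0 0 0 0 1 1;0 0 0 0 0 1 1'|tail -1
python3 -m pendant '0 0 0 0 0 1 1;0 0 0 0 0 0.8 1;0 0 0 0 0 0 1'|tail -1
python3 -c "
from h import *
need([.576,-.257,.155],tool(-18,0))"
```

```text
grip_width: 0.0356
grip_width: 0.0352
grip_width: 0.0357
t 10.55 tcp [ 0.5716 -0.2494  0.1698] F [ 0.1 -0.1 -4. ] w 0.03573488254647128 j [-0.5   0.25  1.26 -0.01  1.62 -1.76]
shift units [ 0.37 -0.16 -0.14] turn units [ 0.11 -0.12  0.16]
```

```bash
python3 -m pendant '0 0 0.2 -0.15 0 0 1;0 0 0.5 -0.4 0 0 1;0 0 0.7 -0.55 0 0 1;0 0 0.7 -0.55 0 0 1;0 0 0.7 -0.55 0 0 1'|tail -1;python3 -m pendant '0 0 0.7 -0.55 0 0 1;0 0 0.7 -0.55 0 0 1;0 0 0.7 -0.55 0 0 1;0 0 0.7 -0.55 0 0 1;0 0 0.7 -0.55 0 0 1'|tail -1
python3 -m pendant '0 0 0.7 -0.55 0 0 1;0 0 0.7 -0.55 0 0 1;0 0 0.5 -0.4 0 0 1;0 0 0.2 0 0 0 1;0 0 0 0 0 0 1'|tail -1
python3 -c "
from h import *
need([.545,.189,.12],tool(25,0))
a=viewer.capture('top')['img'];b=cv2.resize(viewer.capture('side')['img'][110:210,230:360],None,fx=3.2,fy=4)
cv2.imwrite('pics/s5.png',np.hstack([cv2.resize(a[150:255,295:425],(380,400)),b]))"
```

```text
grip_width: 0.0359
grip_width: 0.0355
grip_width: 0.0356
t 12.05 tcp [0.5762 0.1017 0.1692] F [-1.3  0.  -3.6] w 0.035587881511025245 j [ 0.08  0.14  1.38 -0.01  1.57 -1.77]
shift units [1.18 0.18 2.34] turn units [-1.71 -0.24  0.46]
```

View pics/s5.png

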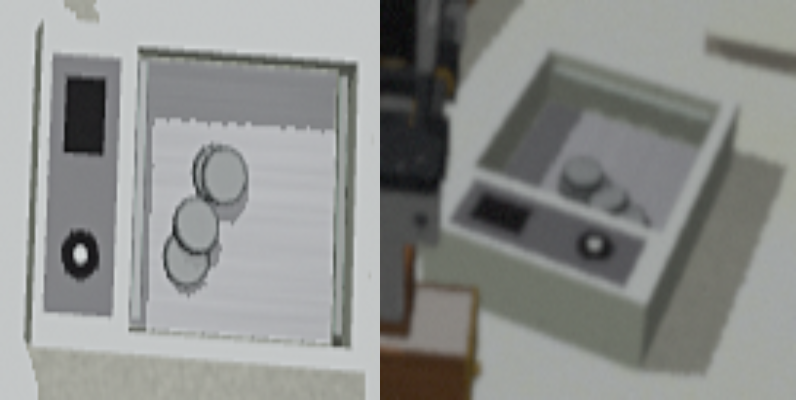

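All four lenses are in the basin: a stacked pair at (222,172), and two more at (195,222) and (187,258). Bringing the caddy back over the mat.

```bash
python3 -m pendant '0 0 0.2 -0.2 0 0 1;0.2 0.1 0.5 -0.4 0 0.1 1;0.3 0 0.6 -0.5 0 0.1 1;0.3 0 0.6 -0.4 0 0.1 1;0.2 0 0.3 -0.2 0 0.1 1'|tail -1;python3 -m pendant '0 0 0 0 0 0 1;0 0 0 0 0 0 1'|tail -1
python3 -c "
from h import *
need([.545,.191,.065],tool(25,0))"
```

```text
grip_width: 0.0359
grip_width: 0.0357
t 12.85 tcp [0.5467 0.178  0.1267] F [-0.9 -0.1 -3.7] w 0.035714298141864366 j [ 0.23  0.16  1.44 -0.02  1.52 -1.77]
shift units [ 1.53 -0.09  0.35] turn units [-0.08 -0.3   0.06]
```

```bash
python3 -m pendant '0.2 0 0.2 0 -0.2 0 1;0.4 0 0.1 0 -0.1 0 1;0.4 0 0 0 0 0 1;0.3 0 0 0 0 0 1;0 0 0 0 0 0 1'|tail -2
python3 -c "
from h import *
need([.545,.191,.056],tool(25,0))"
```

```text
contact_force: [0.4, 0.2, -3.8]
grip_width: 0.0358
t 13.35 tcp [0.5454 0.1863 0.0747] F [ 0.4  0.2 -3.8] w 0.035812264624263006 j [ 0.23  0.2   1.51  0.    1.42 -1.77]
shift units [ 0.47 -0.03  0.11] turn units [-0.16  0.01  0.13]
```

```bash
python3 -m pendant '0.15 0 0.1 0 0 0.1 1;0.1 0 0 0 0 0 1;0.08 0 0 0 0 0 1;0 0 0 0 0 0 1'|tail -4
python3 -m pendant '0.06 0 0 0 0 0 1;0 0 0 0 0 0 1'|tail -4
python3 -c "
from h import *
need([.545,.191,.056],tool(25,0))
c=viewer.capture('side')
cv2.imwrite('pics/s6.png',cv2.resize(c['img'][215:320,170:300],None,fx=5,fy=5))"
```

```text
tcp_pos: [0.5452, 0.1901, 0.0622]
tool_rot: [0.594, -0.383, -0.593, -0.386]
contact_force: [0.3, 0.6, -4.0]
grip_width: 0.0353
tcp_pos: [0.5456, 0.1903, 0.0603]
tool_rot: [0.595, -0.382, -0.592, -0.386]
contact_force: [-1.1, 0.0, -3.2]
grip_width: 0.0355
t 13.95 tcp [0.5456 0.1903 0.0603] F [-1.1  0.  -3.2] w 0.03553974218386566 j [ 0.24  0.22  1.52  0.    1.4  -1.76]
shift units [0.11 0.01 0.02] turn units [-0.17  0.01  0.08]
```

View pics/s6.png

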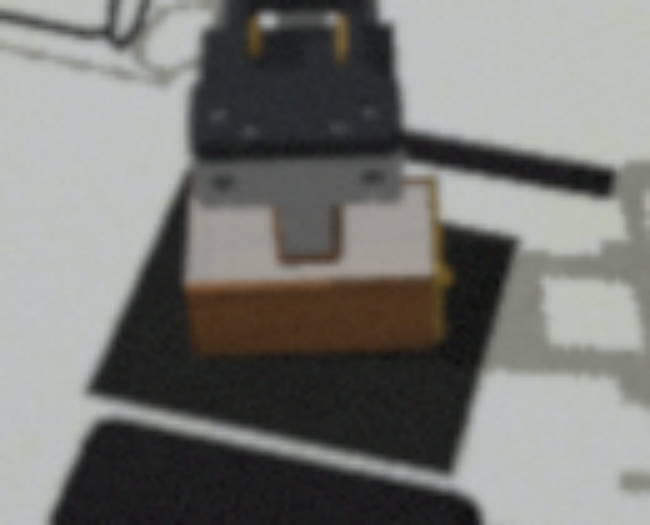

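The caddy hangs level just above the mat, with its underside edge at y≈350 and no load on the mat yet. Easing down until the weight goes off the wrist.

```bash
for i in 1 2; do :; done; python3 -m pendant '0.06 0 0 0 0 0 1;0 0 0 0 0 0 1'|sed -n '2p;4p'
python3 -m pendant '0.06 0 0 0 0 0 1;0 0 0 0 0 0 1'|sed -n '2p;4p'
```

```text
tcp_pos: [0.5466, 0.1905, 0.0595]
contact_force: [-0.4, 0.3, -4.3]
tcp_pos: [0.5473, 0.1906, 0.0596]
contact_force: [0.5, -1.0, -4.2]
```

```bash
python3 -m pendant '0.1 0 0 0 0 0 1;0 0 0 0 0 0 1'|sed -n '2p;4p'
python3 -m pendant '0.1 0 0 0 0 0 1;0 0 0 0 0 0 1'|sed -n '2p;4p'
```

```text
tcp_pos: [0.5485, 0.1907, 0.0597]
contact_force: [0.7, 1.0, -4.2]
tcp_pos: [0.5499, 0.191, 0.0595]
contact_force: [-0.2, 1.1, -4.1]
```

```bash
python3 -m pendant '0.15 0 0 0 0 0 1;0.15 0 0 0 0 0 1;0 0 0 0 0 0 1'|sed -n '2,4p'
python3 -c "
from h import *
s=ctrl.state();need([.545,.191,.056],tool(25,0));print(np.round(s['joints'],4),np.round(s['effort'],2),s['qd'],R.from_quat(s['tool_rot']).as_matrix().round(3))
c=viewer.capture('side')
cv2.imwrite('pics/s7.png',cv2.resize(c['img'][215:320,170:300],None,fx=5,fy=5))"
```

```text
tcp_pos: [0.5518, 0.1914, 0.0603]
tool_rot: [0.599, -0.377, -0.588, -0.391]
contact_force: [0.5, -0.6, -3.9]
t 15.1 tcp [0.5518 0.1914 0.0603] F [ 0.5 -0.6 -3.9] w 0.035529090622046594 j [ 0.24  0.21  1.52  0.    1.38 -1.76]
shift units [0.1  0.16 0.06] turn units [-0.17 -0.04  0.29]
[ 2.3600e-01  2.1410e-01  1.5198e+00  1.5000e-03  1.3819e+00 -1.7565e+00] [ 5.000e-02 -4.099e+01 -3.099e+01 -1.000e-02  2.100e-01 -0.000e+00] [-0.00151335 -0.02345177 -0.02619898 -0.00087107  0.04659456  0.00058999] [[ 0.025 -0.912 -0.409]
 [ 0.007 -0.409  0.913]
 [-1.    -0.026 -0.003]]
```

View pics/s7.png

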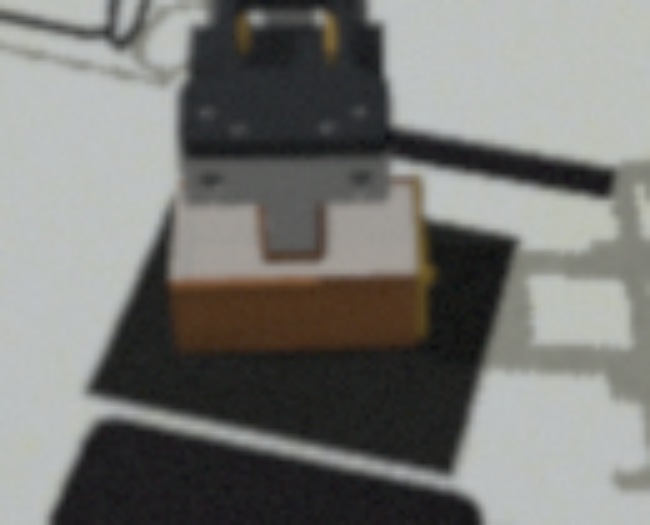

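```bash
python3 -m pendant '0 0.15 0 0 0 0.3 1;0 0 0 0 0 0 1'|sed -n '2,4p'
python3 -m pendant '0.25 0 0 0 0 0 1'|sed -n '2,4p'; python3 -m pendant '0 0 0 0 0 0 1'|sed -n '2,4p'
python3 -c "
from h import *
s=ctrl.state();need([.545,.191,.056],tool(25,0));print(s['effort'])"
```

```text
tcp_pos: [0.5469, 0.1891, 0.0596]
tool_rot: [0.594, -0.385, -0.593, -0.384]
contact_force: [-3.9, -2.0, 6.1]
tcp_pos: [0.5476, 0.189, 0.0584]
tool_rot: [0.595, -0.385, -0.592, -0.384]
contact_force: [-26.0, -7.6, 71.6]
tcp_pos: [0.5482, 0.1891, 0.0607]
tool_rot: [0.596, -0.384, -0.591, -0.384]
contact_force: [0.1, -0.3, -4.5]
t 15.55 tcp [0.5482 0.1891 0.0607] F [ 0.1 -0.3 -4.5] w 0.03533917933652197 j [ 0.24  0.22  1.51 -0.    1.41 -1.75]
shift units [0.12 0.06 0.08] turn units [-0.17 -0.06  0.04]
[ 4.80413914e-02 -4.19290853e+01 -3.13840556e+01 -5.82068413e-02
  3.39930654e-01  5.35050167e-04]
```

It is at the mat: pressing gave 71 N, and a hold row unloads it again, so it hovers within about 1 mm. Releasing during a light touch.

```bash
python3 -m pendant '0.06 0 0 0 0 0 0.3;0 0 0 0 0 0 0;0 0 0 0 0 0 -0.5;0 0 0 0 0 0 -1;0 0 0 0 0 0 -1' 10|tail -2; python3 -m pendant '0 0 0 0 0 0 -1;0 0 0 0 0 0 -1;0 0 0 0 0 0 -1;-0.2 0 0 0 0 0 -1;-0.4 0 0 0 0 0 -1'|tail -2;python3 -m pendant '-0.6 0 0 0 0 0 -1;-0.8 0 0 0 0 0 -1;-0.8 0 0 0 0 0 -1;-0.6 0 0 0 0 0 1;0 0 0 0 0 0 1'|tail -4
python3 -c "
from h import *
need([.505,-.120,.13],tool(0,0))
a=viewer.capture('top')['img'];b=cv2.resize(viewer.capture('side')['img'][215:320,170:300],(400,400))
cv2.imwrite('pics/s8.png',np.hstack([cv2.resize(a[150:260,110:240],(400,400)),b]))"
```

```text
contact_force: [0.4, 0.1, 0.4]
grip_width: 0.0645
contact_force: [0.1, -0.1, -0.4]
grip_width: 0.0938
tcp_pos: [0.5465, 0.1893, 0.1968]
tool_rot: [0.594, -0.386, -0.593, -0.383]
contact_force: [-0.1, 1.0, -0.5]
grip_width: 0.0814
t 17.05 tcp [0.5465 0.1893 0.1968] F [-0.1  1.  -0.5] w 0.08144872977946908 j [ 0.24  0.15  1.31 -0.    1.67 -1.75]
shift units [ 1.71  4.11 -6.63] turn units [ 4.83 -0.05 -0.01]
```

The picture budget is spent, so I'll check the caddy numerically against the starting picture by template match.

Run:
```python
from h import *
b=cv2.imread("pics/side0.png");n=viewer.capture('side')['img']; cv2.imwrite("pics/side9.png",n)
t=b[236:290,202:262]
for name,im in(("start",b),("now",n)):
    r=cv2.matchTemplate(im[200:330,150:310],t,cv2.TM_CCOEFF_NORMED);_,m,_,l=cv2.minMaxLoc(r);print(name,m,l[0]+150,l[1]+200)
for nm,(y0,y1,x0,x1) in dict(case=(298,345,175,270),paddle=(228,258,260,300),specs=(175,228,130,215),spray=(135,178,203,226)).items():
    print(nm,cv2.absdiff(b,n)[y0:y1,x0:x1].mean())
# brown edges of the caddy box: side-face mask -> min area rect
for name,im in(("start",b),("now",n)):
    h=cv2.cvtColor(im,cv2.COLOR_BGR2HSV);m=cv2.inRange(h,(3,100,30),(25,255,255));m[:,:195]=0;m[:,270:]=0;m[:225]=0;m[300:]=0
    ys,xs=np.where(m);
    col=[(x,ys[xs==x].max()) for x in range(209,252,6) if (xs==x).any()];print(name,xs.min(),xs.max(),ys.min(),ys.max(),col)
```

```text
start 0.9999998211860657 202 236
now 0.994782567024231 202 236
case 5.748861515490855
paddle 9.2125
specs 14.044247132815391
spray 50.8500168520391
start 205 259 239 285 [(209, np.int64(284)), (215, np.int64(284)), (221, np.int64(284)), (227, np.int64(284)), (233, np.int64(284)), (239, np.int64(284)), (245, np.int64(283)), (251, np.int64(284))]
now 206 258 239 285 [(209, np.int64(285)), (215, np.int64(285)), (221, np.int64(285)), (227, np.int64(284)), (233, np.int64(284)), (239, np.int64(284)), (245, np.int64(283)), (251, np.int64(284))]
```

Caddy is back exactly as at the start (match 0.995, zero shift). Now over to the key with closed fingers.

```bash
python3 -m pendant '0 0.2 -0.4 0.2 0 0 1;0 0.2 -0.8 0.5 0 0 1;0 0.2 -0.9 0.6 0 0 1;0 0.2 -0.9 0.6 0 0 1;0 0.2 -0.9 0.6 0 0 1'|tail -1;python3 -m pendant '0 0.2 -0.9 0.6 0 0 1;0 0 -0.9 0.6 0 0 1;0 0 -0.9 0.5 0 0 1;0 0 -0.5 0.2 0 0 1;0 0 0 0 0 0 1'|tail -1
python3 - <<'E'
from h import *
c=viewer.capture('side')
need([.5055,-.120,.10],tool(0,0))
print(at(c,297,171,.0585))
E
```

```text
grip_width: 0.0295
grip_width: 0.0006
t 18.25 tcp [ 0.5545 -0.1074  0.1635] F [-0.   0.4 -0.2] w 0.00026566956643861157 j [-0.28  0.17  1.36 -0.02  1.66 -1.88]
shift units [ 1.66  1.14 -0.28] turn units [ 0.31 -0.01 -0.65]
[ 0.50398895 -0.11823767  0.0585    ]
```

```bash
python3 -m pendant '0.2 0.4 -0.1 0.2 0 -0.3 1;0.4 0.5 -0.1 0.1 0 -0.2 1;0.5 0.3 -0.1 0 0 -0.1 1;0.3 0 0 0 0 0 1;0 0 0 0 0 0 1'|tail -1
python3 -c "
from h import *
need([.505,-.119,.0585],tool(0,0))"
```

```text
grip_width: 0.0008
t 18.75 tcp [ 0.5021 -0.1125  0.1021] F [ 0.3  0.1 -0.2] w 0.0008457827387532383 j [-0.33  0.06  1.61  0.    1.49 -1.91]
shift units [ 1.09 -0.08 -0.17] turn units [ 0.1   0.06 -0.11]
```

```bash
python3 -m pendant '0.3 -0.1 -0.2 0 0 0 1;0.4 0 0 0 0 0 1;0.15 0 0 0 0 0 1;0 0 0 0 0 0 1;0 0 0 0 0 0 1'|tail -1
python3 -c "
from h import *
need([.505,-.119,.0585],tool(0,0))"
```

```text
grip_width: 0.0004
t 19.25 tcp [ 0.5109 -0.1197  0.0672] F [0.2 0.2 0.2] w 0.0004185963527583794 j [-0.34  0.11  1.63  0.    1.41 -1.92]
shift units [0.22 0.15 0.02] turn units [ 0.15  0.05 -0.07]
```

```bash
python3 -m pendant '0.1 0.1 0 0 0 0 1;0.04 0.04 0 0 0 0 1'|sed -n '2p;4p';python3 -m pendant '0.05 0 0 0 0 0 1'|sed -n '2p;4p';python3 -m pendant '0.05 0 0 0 0 0 1'|sed -n '2p;4p'
```

```text
tcp_pos: [0.5064, -0.1202, 0.0627]
contact_force: [-0.5, -0.8, -0.0]
tcp_pos: [0.5065, -0.1203, 0.0612]
contact_force: [0.2, 0.3, -0.6]
tcp_pos: [0.5066, -0.1204, 0.0593]
contact_force: [0.4, -0.8, -0.6]
```

```bash
for k in 1; do python3 -m pendant '0.06 0 0 0 0 0 1'|sed -n '2p;4p';python3 -m pendant '0.06 0 0 0 0 0 1'|sed -n '2p;4p';python3 -m pendant '0.06 0 0 0 0 0 1'|sed -n '2p;4p';done
```

```text
tcp_pos: [0.5067, -0.1205, 0.0573]
contact_force: [-1.5, 0.6, 5.4]
tcp_pos: [0.5068, -0.1205, 0.0568]
contact_force: [-6.3, 2.1, 16.5]
tcp_pos: [0.5068, -0.1205, 0.0569]
contact_force: [-6.4, 1.8, 12.9]
```

Pressed at 5 to 17 N for over 0.2 s, with the finger on the key's centre. One more short press to be sure, then retreat.

```bash
python3 -m pendant '0.06 0 0 0 0 0 1;0.06 0 0 0 0 0 1'|sed -n '4p';python3 -m pendant '-0.3 0 0 0 0 0 1;-0.6 0 0 0 0 0 1;-0.8 0 0 0 0 0 1;-0.8 0 0 0 0 0 1;-0.5 0 0 0 0 0 1'|sed -n '1,4p'
python3 -m pendant '0 1 0.5 0 0 0 1;0 1 0.5 0 0 0 1;0 1 0.5 0 0 0 1;0 0.5 0 0 0 0 1;0 0 0 0 0 0 1'|sed -n '1,4p'
python3 - <<'E'
from h import *
for nm in("side","top"):
    b=cv2.imread(f"pics/{nm}0.png");n=viewer.capture(nm)['img'];cv2.imwrite(f"pics/{nm}10.png",n)
    rs=dict(caddy=(236,290,202,262),case=(298,345,178,268),paddle=(228,258,216,296),specs=(175,228,130,215),spray=(135,178,203,226)) if nm=="side" else dict(caddy=(172,228,155,212),case=(180,252,118,153),paddle=(170,244,210,236),specs=(76,148,208,278),spray=(106,132,303,328))
    for k,(y0,y1,x0,x1) in rs.items():
        r=cv2.matchTemplate(n[y0-12:y1+12,x0-12:x1+12],b[y0:y1,x0:x1],cv2.TM_CCOEFF_NORMED);_,m,_,l=cv2.minMaxLoc(r);print(nm,k,round(m,3),l[0]-12,l[1]-12)
a=cv2.imread("pics/s5.png")
c=viewer.capture("top")
g=cv2.GaussianBlur(cv2.resize(cv2.cvtColor(c["img"],6)[150:255,295:425],None,fx=6,fy=6,interpolation=2),(5,5),0)
h=cv2.HoughCircles(g,cv2.HOUGH_GRADIENT,1,35,param1=80,param2=22,minRadius=42,maxRadius=56)
if h is not None:
    th=np.radians(-4.3)
    for X,Y,r in h[0]:
        p=at(c,X/6+295,Y/6+150,.018)-[.5366,-.2441,0]; print("lens in basin frame",np.cos(th)*p[0]+np.sin(th)*p[1],-np.sin(th)*p[0]+np.cos(th)*p[1],r)
E
```

```text
contact_force: [-4.4, 1.4, 10.4]
time_s: 20.65
tcp_pos: [0.5048, -0.12, 0.1789]
tool_rot: [-0.501, 0.497, 0.506, 0.496]
contact_force: [0.8, -0.2, 0.0]
time_s: 21.15
tcp_pos: [0.3638, -0.0614, 0.1845]
tool_rot: [0.504, -0.495, -0.502, -0.498]
contact_force: [1.1, 0.3, 0.4]
side caddy 0.995 0 0
side case 0.997 0 0
side paddle 0.999 0 0
side specs 0.998 0 0
side spray 0.999 0 0
top caddy 0.994 0 0
top case 0.999 0 0
top paddle 1.0 0 0
top specs 1.0 0 0
top spray 1.0 0 0
lens in basin frame 0.00958530586059403 0.00648531552671583 54.3
lens in basin frame -0.01654070343230084 0.02398230763928626 45.4
```

```bash
python3 -m pendant '0 0 0 0 0 0 1;0 0 0 0 0 0 1;0 0 0 0 0 0 1'|sed -n '1p;4p'; python3 -c "
from plant import order;print(order.close_job())"
```

```text
time_s: 21.6
contact_force: [0.7, -0.6, -0.7]
the job is handed in; nothing more can be done
None
```

I tipped the lens caddy over the basin, stood it back upright on its mat and let go, then pressed the start key. The job was handed in at 21.6 s.

**What the checks showed**
- **Tilt:** the caddy was tipped to about 57 degrees.
- **Lenses:** after the tip, the top picture showed all four in the basin: one stacked pair and two overlapping. At the end I re-checked only by circle detection. It confirmed two lens positions, both within about 25 mm of the middle, and did not separate the overlapping ones.
- **Caddy:** it matches its starting pictures in both cameras (match 0.994 or better, no pixel shift). It therefore stands upright on the mat with the flap looking shut.
- **Bystanders:** the case, spectacles, paddle and spray bottle also show no shift (match 0.997 or better).
- **Key:** the readings during the press were 5.4, 16.5, 12.9 and 10.4 N over about 0.5 s. The arm then withdrew and touches nothing.

**What went less well**
- **Hard push at set-down:** I commanded too deep a step while lowering the caddy, and the wrist force briefly read about 72–77 N. That is under the 120 N limit, and it went through the fingers and caddy onto the mat.
- **Picture limit:** I used all 12 views before the release, so the checks after it (caddy, bystanders, lenses) were made in code, not by eye.

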